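Set the magnifier over the dark gravel

ROBOT

A 6-joint arm with a two-finger parallel gripper is mounted at the origin on the work surface. World frame = base frame: x ahead of the robot, y to its left, z up, the work surface at z = 0. Lengths are in m, angles in rad, forces in N, time in s.
With the tool pointing down it reaches from about 0.425 to 0.95 m from the base axis. Payload 3.5 kg.
Tool frame: the origin (TCP) lies midway between the tips of the shut fingers; the grasp point (between the pads) lies 19 mm behind it; z points along the fingers, x is the direction in which the jaws open and shut, and the axes are right-handed (so a half turn about z gives the same grasp; the last joint's range is limited). The gripper opens to 85 mm and grips with 20 to 120 N. Pads are 22 mm wide; open, the fingers measure 114 mm over their backs; the gripper's body (76 mm by 85 mm) begins 54 mm behind the grasp point. The pads swing forward as they close: fully open they stand 13 mm farther back than shut.
Start: joints at [1.029, 0.286, 1.577, -0, 1.279, -0.15], TCP at [0.258, 0.624, 0.231] pointing down, gripper open.
Joint ranges: [-2.77, 2.77], [-0.9, 2.22], [0.21, 2.48], [-1.53, 4.67], [0.24, 2.81], [-2.84, 2.84]. Speed limits (rad/s): [2.79, 2.79, 3.14, 3.14, 3.14, 3.14].

INTERFACE

Orientations are given as a unit quaternion [x, y, z, w].
In Python, from plant import readout, optics, ctrl gives the robot as it stands. The module is installed in compiled form; this text tells all that it offers.
- The arm moves only by the shell command python3 -m crank 'ROWS' [OPENING] [FORCE]. ROWS is text: rows parted by semicolons, each of 6 numbers parted by spaces: the shift along the tool's x, y, z in mm, then the turn, a rotation vector about the tool's x, y, z in rad. In form: dx dy dz ax ay az; .... A call has 1 to 5 rows; each row shifts and turns the commanded pose from where the row before left it, along the tool's axes as they then stand; what a row does not reach is not made up. A row lasts 1/8 s, in which the tool goes at most 62.5 mm and 10.7 degrees, less where a joint would pass 70% of its speed; a pose out of reach is approached as far as the arm can. A call is refused whole if a number of a shift passes 62.5 or a number of a turn 0.188, either way. A call with a gripper value outside its range is refused whole. OPENING is the opening, from -1 (shut) to 1 (fully open), set as the call begins (- or left out, the last holds). The fingers move at their own pace and stop on an object; FORCE is the grip in N (left out, the last holds). Time passes only in rows, so rows that do not move let the fingers close. It gives the time, the measured TCP pose, the force and the opening at its end, in the units of the state.
- readout.get_state(): the state, without advancing time (a new reading comes with each control period).
- optics.read_camera(name): name is "side" or "top"; returns the picture (420x560x3 uint8, red, green, blue); there is no depth.
- optics.calibration(name): a dict with "mtx" (3x3 intrinsics, pixels), "dist_coeffs" ([k1, k2, p1, p2, k3] as OpenCV has them; the pictures are not rectified), "rvec" (rotation vector, rad) and "tvec" (3), from world to camera coordinates, as OpenCV has them. Camera axes: x right, y down, z forward; pixel columns grow to the right and rows downward; lengths in m; the calibration is good to about 2 mm. A picture is of the moment at which its call begins. calibration takes no time and is no camera call.
- ctrl.sign_off(): hands the job in, once; it reports no verdict.
Trained networks look in the newest picture that a camera, given by its name, has taken for a name from the list of things; names that differ only in an ending like _2 or _b are one class to them, and where a whole thing is asked for, a point or a joint stands for the part that bears it (a point fixed in the world has none). Each returns a list of dicts, best first, with "p" (0 to 1); they miss things now and then, are a little off and sometimes report something else, mostly with a low value. They report only what shows in the picture. A call takes as long as a camera call. They do not tell look-alikes from the thing itself.
- optics.recognise(camera, thing): "xy" ([column, row] as shares, 0 to 1, of the picture: columns of its width, rows of its height, amid what is visible of it).
The state is a dict: "time": time; "qpos": joint angles; "dq": joint speeds; "joint_efforts": joint torques, N m; "eef_pos": TCP position; "tcp_rot": TCP orientation; "contact_force": force on the tool from outside, world axes, zero at the start; "wrist_torque": the same for the moment, N m; "opening": opening from 0.0 (shut) to 1.0 (fully open).
Only numpy, scipy, OpenCV 4.12 (cv2) and the standard library are available. Lean on these libraries where they do the work, as an engineer would, in place of code of your own. Each camera call takes 0.05 s, during which the arm holds its last target.

TASK

The tall white jar with the yellow cap is blocking the magnifier: first stand it upright on the cork coaster. Then pinch the orange lock tab and, keeping it pressed, slide the magnifier until its lens is centred over the dish of dark gravel, letting go so that the tab springs out and locks. Finally switch on its lamp by twisting the red knob clockwise to its stop and releasing it to spring back; do not hit the jar with the magnifier and leave the bottle, tumbler, mug and terracotta sugar jar alone.

Things in the scene. Friction and masses are not known exactly. Their poses are not given: they have to be found in the camera images.
- stand: Grey inspection stand fixed to the table, base plate 110 x 460 x 10 mm with a toothed rail along its y axis and black end blocks 44 mm high at its ends. Origin: centre of the underside. Its +x side (away from the robot) is the lane where the dishes stand and the lens travels; the carriage runs along its +y.
- carriage (a joint): Position of the aluminium carriage (m), 0 to 0.340, growing along stand +y; carriage centre is at stand y = value - 0.170. About 1 N friction when unlocked. The tab's pin locks it in notches at every whole multiple of 0.012 m (1 mm play each way); let go between notches it normally snaps to the nearest one.
- lock_tab (a joint): Travel of the orange lock tab (m): 0 = sprung out, pin in a notch, locked; 0.010 = fully pressed towards stand +x. Above 0.008 the carriage is free. Spring force 4.5 N out, 7.5 N fully pressed. Push it in by pinching it against the black cheek behind it.
- carriage_grip (a point): Where to pinch the carriage: on its centre, 84 mm above the table, axes as the stand. Pinch from above along stand x: the black fixed cheek (50 mm along y, top at 106 mm) has its outer face 16 mm to +x; the orange tab (36 mm along y, 50 to 102 mm above the table) has its outer face 26 mm to -x sprung out, 16 mm pressed. Carriage plate top: 46 mm above the table.
- magnifier: Round magnifier lens in a white ring, 88 mm across, 12 mm thick, level, carried by the carriage 125 mm to stand +x of its centre. Origin: lens centre, 100 mm above the table. Axes as the stand. Its upright steel rod (12 mm thick, top at 106 mm) stands 73 mm to +x of the carriage centre.
- dish_dark: White dish, 66 mm across and 16 mm high, fixed, full of dark grey-black gravel: the one to view. Origin: centre of the underside.
- dish_pale: The same dish with pale cream pebbles, fixed. Not the one to view.
- dish_red: The same dish with reddish brown chips, fixed. Not the one to view.
- jar: Tall white sample jar with a yellow cap, loose, 50 mm diameter, 125 mm high, about 0.25 kg, upright in the lane between the lens and the dishes. Origin: centre of the underside.
- coaster: Round cork coaster, 100 mm diameter, 6 mm thick, fixed, lying flat at the left or right of the stand. Origin: centre of the underside; the jar stands at 6 mm height on it.
- lamp_box: Grey lamp switch box, 100 x 100 x 55 mm, fixed, at the other side of the stand, with a red knob in the middle of its top. Origin: centre of the underside.
- lamp_knob (a joint): Turn of the red knob (rad), clockwise seen from above: 0 at rest, 1.10 at its stop. A spring returns it to 0 when released (0.03 N m at rest, 0.12 N m at the stop).
- knob_grip (a point): On the knob's vertical axis, 87 mm above the table, turning with the knob. The knob's red grip bar is 50 mm long along this point's x, 12 mm thick along its y, from 65 to 101 mm above the table; a black disc of 48 mm diameter lies under it (top at 65 mm).
- water_bottle: Green bottle with blue cap, loose, 64 mm diameter, 200 mm high. Bystander. Origin: centre of the underside.
- tumbler: Clear glass, loose, 68 mm diameter, 100 mm high. Bystander. Origin: centre of the underside.
- mug: Blue mug, loose, 72 mm diameter without its handle (at its +y), 85 mm high. Bystander. Origin: centre of the underside.
- sugar_jar: Reddish-brown terracotta jar with steel cap, loose, 68 mm diameter, 100 mm high. Bystander. Origin: centre of the underside.
Mind the look-alikes: they are no part of the job. Leave any blue or pink look-alike of the jar alone.

How it is judged:
On the way, in this order (a step that is already met when the one before it is completed fails the run):
1. the jar stands upright on the coaster, released (horizontal distance between jar and coaster below 0.028 m and z of jar in the frame of coaster between 0.003 and 0.01 m and angle between jar's own z axis and vertical below 0.1 rad and contact force between the fingers and jar below 0.1 N), for 0.2 s.
2. the lens is centred over the dark gravel and the carriage is locked there (horizontal distance between magnifier and dish_dark below 0.018 m and value of joint lock_tab below 0.003 m), for 0.3 s.
3. the knob is twisted to its stop (value of joint lamp_knob above 1.02 rad), for 0.05 s.
At the end, for the whole second after the job is handed in: The jar stands upright at rest on the coaster (axis within 28 mm of its centre), the lens centre is within 18 mm of the dark gravel dish's centre seen from above, the lock tab is out (under 3 mm pressed), and the knob, having been turned to its stop (over 1.02 rad), is back within 0.08 rad of rest (all of step 2 and horizontal distance between jar and coaster below 0.028 m and z of jar in the frame of coaster between 0.003 and 0.01 m and angle between jar's own z axis and vertical below 0.1 rad and linear speed of jar below 0.02 m/s and value of joint lamp_knob below 0.08 rad); the robot touches nothing.
It fails at once if the magnifier hits the jar (over 3 N) (contact force between magnifier and jar above 3 N).
It fails at once if the jar is tipped over (angle between jar's own z axis and vertical above 0.6 rad).
It fails at once if the bottle, tumbler, mug or sugar jar is moved more than 30 mm or tipped (distance of any of water_bottle, tumbler, mug, sugar_jar from where it was at the start of the episode above 0.03 m or angle between any of water_bottle, tumbler, mug, sugar_jar's own z axis and vertical above 0.4 rad).
It also fails if it takes over 72 s, if anything falls off the work surface, if the arm or the gripper's body presses on something with over 40 N, if the wrist force passes 120 N, or if a joint passes its speed limit or range.

## Working session

There is one attempt and no reset: what is moved stays moved. The work goes in short steps, Python scripts to look and compute and a shell command to move; the robot and the scene stay as the last step left them, time stands still between calls to the robot, and variables do not carry over. Pictures are saved under pics/ and viewed, and the job is handed in when it is done.

```bash
mkdir -p pics
python3 - <<'E'
from plant import readout, optics
import cv2
print(readout.get_state())
for n in ("side","top"):
    im=optics.read_camera(n); cv2.imwrite(f"pics/{n}0.png",im[:,:,::-1])
    c=optics.calibration(n); print(n,c)
E
```

```text
{'time': 0.0, 'qpos': array([ 1.02900717e+00,  2.87197724e-01,  1.57816563e+00, -7.15717605e-07,
        1.27862069e+00, -1.50037768e-01]), 'dq': array([ 0.00034894, -0.00018822, -0.00047998,  0.00227658, -0.00199566,
        0.00158992]), 'joint_efforts': array([ 3.61503025e-04, -4.05988276e+01, -2.92630792e+01, -1.56415495e-04,
        5.80530395e-03,  4.38409586e-06]), 'eef_pos': array([0.25737368, 0.62329499, 0.22993197]), 'tcp_rot': array([ 8.31205612e-01,  5.55963849e-01, -1.08192092e-03,  5.09044930e-04]), 'contact_force': array([ 0.79282398,  0.05808531, -0.47424662]), 'wrist_torque': array([ 0.01606704, -0.00957838,  0.01930123]), 'opening': 1.0055607564193227}
side {'mtx': array([[463.65584076,   0.        , 273.15415376],
       [  0.        , 463.65584076, 209.92421238],
       [  0.        ,   0.        ,   1.        ]]), 'dist_coeffs': array([-0.13335339,  0.        ,  0.        ,  0.        ,  0.        ]), 'rvec': array([ 2.04536313, -0.61592237,  0.34601422]), 'tvec': array([-0.47397908,  0.22471848,  0.80014007])}
top {'mtx': array([[472.26262834,   0.        , 280.94474874],
       [  0.        , 472.26262834, 208.7134546 ],
       [  0.        ,   0.        ,   1.        ]]), 'dist_coeffs': array([-0.12681811,  0.        ,  0.        ,  0.        ,  0.        ]), 'rvec': array([ 2.1975926 , -2.17428654,  0.07017601]), 'tvec': array([0.01478833, 0.54603087, 1.18149579])}
```

View pics/top0.png

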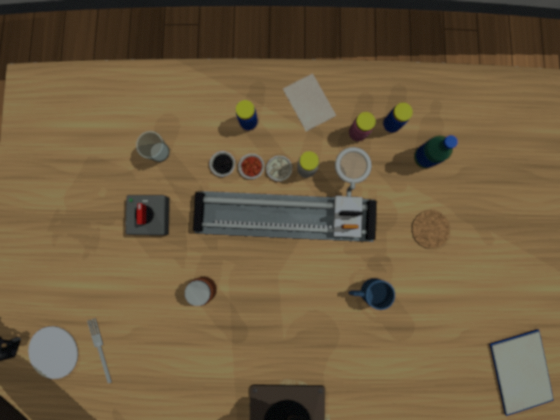

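View pics/side0.png

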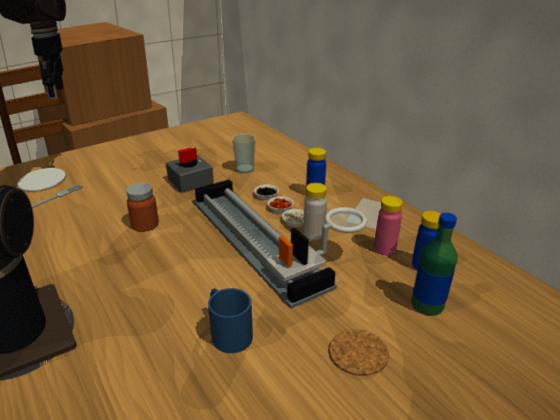

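```bash
cat > h.py <<'E'
import numpy as np, cv2
from plant import readout, optics
from scipy.spatial.transform import Rotation as R
def back(name,uv,z):
    c=optics.calibration(name)
    p=cv2.undistortPoints(np.array([[uv]],float),c['mtx'],c['dist_coeffs'])[0,0]
    Rm=cv2.Rodrigues(c['rvec'])[0]; t=c['tvec']
    o=-Rm.T@t; d=Rm.T@np.array([p[0],p[1],1]); s=(z-o[2])/d[2]
    return o+s*d
def proj(name,P):
    c=optics.calibration(name)
    return cv2.projectPoints(np.array(P,float).reshape(-1,3),c['rvec'],c['tvec'],c['mtx'],c['dist_coeffs'])[0][:,0]
def tri(uv1,uv2):
    A=[];
    Ps=[];pts=[]
    for n,uv in (("side",uv1),("top",uv2)):
        c=optics.calibration(n)
        Ps.append(np.hstack([cv2.Rodrigues(c['rvec'])[0],c['tvec'].reshape(3,1)]))
        pts.append(cv2.undistortPoints(np.array([[uv]],float),c['mtx'],c['dist_coeffs'])[0,0].reshape(2,1))
    X=cv2.triangulatePoints(Ps[0],Ps[1],pts[0],pts[1])[:,0]
    return X[:3]/X[3]
def togo(target,yaw_x=None):
    """shift in tool axes (mm) to world target; optional tool-x direction angle (world), mod pi"""
    s=readout.get_state(); r=R.from_quat(s['tcp_rot']).as_matrix()
    d=r.T@(np.array(target)-s['eef_pos'])*1000
    print('tcp',s['eef_pos'].round(4),'toolx',np.degrees(np.arctan2(r[1,0],r[0,0])).round(2),'z',r[:,2].round(3),'shift',d.round(1),'F',s['contact_force'].round(1),'op',round(s['opening'],3),'t',s['time'])
    if yaw_x is not None:
        cur=np.arctan2(r[1,0],r[0,0]); dy=(yaw_x-cur+np.pi/2)%np.pi-np.pi/2
        print('turn az',-dy, 'q6',s['qpos'][5])
E
python3 - <<'E'
from h import *
for t in ["stand","carriage","lock_tab","carriage_grip","magnifier","dish_dark","dish_pale","dish_red","jar","coaster","lamp_box","lamp_knob","water_bottle","tumbler","mug","sugar_jar"]:
    for n in ("top","side"):
        r=optics.recognise(n,t)
        print(t,n,[( (np.array(d['xy'])*[560,420]).round(0).tolist(),round(d['p'],2)) for d in r[:4]])
E
```

```text
stand top [([299.0, 214.0], 0.94)]
stand side [([279.0, 241.0], 0.9)]
carriage top [([281.0, 167.0], 0.53)]
carriage side [([286.0, 253.0], 0.73), ([304.0, 249.0], 0.59)]
lock_tab top [([297.0, 212.0], 0.75), ([350.0, 227.0], 0.59)]
lock_tab side [([286.0, 250.0], 0.61), ([341.0, 219.0], 0.58), ([295.0, 218.0], 0.22)]
carriage_grip top [([351.0, 196.0], 0.92)]
carriage_grip side [([307.0, 245.0], 0.96), ([230.0, 316.0], 0.36)]
magnifier top [([350.0, 166.0], 0.7)]
magnifier side [([340.0, 219.0], 0.76)]
dish_dark top [([223.0, 164.0], 0.57)]
dish_dark side [([265.0, 191.0], 0.57)]
dish_pale top [([280.0, 169.0], 0.59)]
dish_pale side [([295.0, 219.0], 0.69)]
dish_red top [([249.0, 165.0], 0.69)]
dish_red side [([280.0, 202.0], 0.58), ([438.0, 270.0], 0.3)]
jar top [([308.0, 164.0], 0.8), ([361.0, 127.0], 0.78), ([397.0, 120.0], 0.75), ([245.0, 116.0], 0.62)]
jar side [([313.0, 167.0], 0.86), ([390.0, 228.0], 0.75), ([425.0, 233.0], 0.58)]
coaster top [([427.0, 226.0], 0.93), ([376.0, 292.0], 0.48)]
coaster side [([357.0, 353.0], 0.64)]
lamp_box top [([146.0, 215.0], 0.89), ([221.0, 162.0], 0.19)]
lamp_box side [([190.0, 171.0], 0.75), ([145.0, 208.0], 0.16)]
lamp_knob top [([145.0, 215.0], 0.78)]
lamp_knob side [([188.0, 156.0], 0.56)]
water_bottle top [([435.0, 151.0], 0.84), ([279.0, 168.0], 0.19)]
water_bottle side [([434.0, 270.0], 0.92)]
tumbler top [([152.0, 146.0], 0.79)]
tumbler side [([244.0, 151.0], 0.67), ([286.0, 253.0], 0.42)]
mug top [([379.0, 292.0], 0.67)]
mug side [([231.0, 318.0], 0.68)]
sugar_jar top [([200.0, 290.0], 0.58)]
sugar_jar side [([143.0, 208.0], 0.64)]
```

The top view shows the magnifier at the right (353,165), jar with yellow cap at (309,160), dishes dark/red/pale at x=222/251/280, the coaster at (430,229) and the lamp box at (146,215).

Run:
```python
from h import *
a=cv2.imread("pics/top0.png")[120:270,110:460]
cv2.imwrite("pics/topz.png",cv2.resize(a,None,fx=2.28,fy=2.28,interpolation=cv2.INTER_CUBIC))
b=cv2.imread("pics/side0.png")[130:390,150:480]
cv2.imwrite("pics/sidez.png",cv2.resize(b,None,fx=2.28,fy=2.28,interpolation=cv2.INTER_CUBIC))
def cen(n,lo,hi,box):
    im=cv2.imread(f"pics/{n}0.png"); h=cv2.cvtColor(im,cv2.COLOR_BGR2HSV)
    x0,y0,x1,y1=box; m=cv2.inRange(h[y0:y1,x0:x1],lo,hi); 
    k,l,s,c=cv2.connectedComponentsWithStats(m); i=1+np.argmax(s[1:,4]); 
    print(s[i]+[x0,y0,0,0,0]); return c[i]+[x0,y0], np.argwhere(l==i)[:,::-1]+[x0,y0]
c,_=cen("top",(22,120,80),(35,255,255),(290,140,330,180)); print("jarcap",c,back("top",c,0.125))
c,p=cen("top",(0,150,60),(8,255,255),(120,190,170,240)); print("knob",c,back("top",c,0.1))
W=np.array([back("top",q,0.101)[:2] for q in p]); w,v=np.linalg.eigh(np.cov(W.T)); print(v[:,1],np.sqrt(12*w))
for n,uv,z in [("mag",(353.5,165.5),.106),("dark",(222.5,163.5),.016),("red",(251,166),.016),("pale",(279,168),.016),("coaster",(430.5,229.5),.006)]:
    print(n,back("top",uv,z))
for n,uv in [("dark",(266,192)),("coaster",(359,352)),("mag",(346,219))]:
    print(n,back("side",uv,dict(dark=.016,coaster=.006,mag=.106)[n]))
```

```text
[299 151  21  20 325]
jarcap [308.88615385 160.08      ] [ 0.65314241 -0.04372422  0.125     ]
[136 204   9  21 143]
knob [140.37062937 214.84615385] [0.52208491 0.35677652 0.1       ]
[-0.9958878   0.09059522] [0.01987435 0.04365846]
mag [ 0.64476879 -0.15108505  0.106     ]
dark [0.66089947 0.17211182 0.016     ]
red [0.65500483 0.09861418 0.016     ]
pale [0.65051345 0.02672363 0.016     ]
coaster [ 0.49678147 -0.36749125  0.006     ]
dark [0.653848   0.16302983 0.016     ]
coaster [ 0.49495728 -0.37224885  0.006     ]
mag [ 0.64105758 -0.15744916  0.106     ]
```

View pics/topz.png

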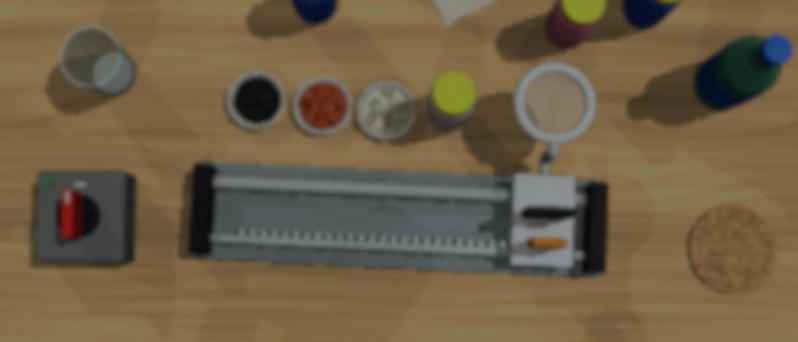

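View pics/sidez.png

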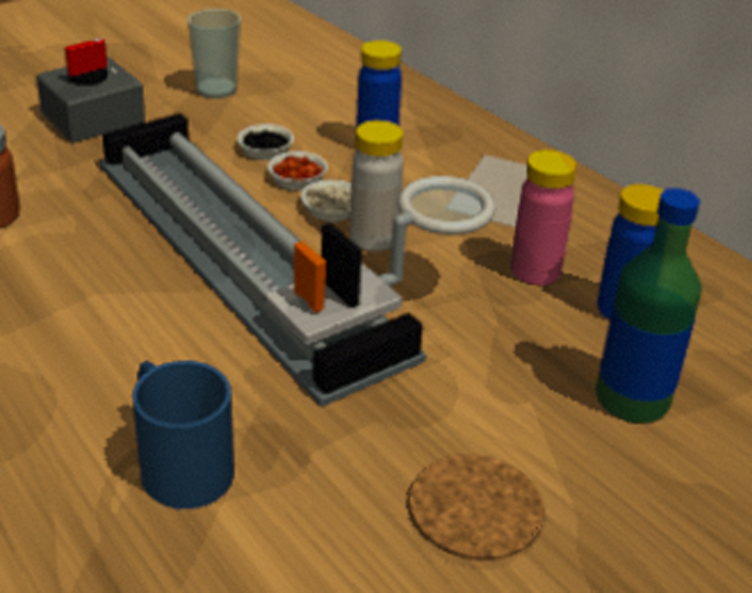

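Run:
```python
from h import *
Z=lambda x,y:(x/2.28+110,y/2.28+120)
print("base corners", [back("top",Z(*q),.005)[:2].round(4) for q in [(213,166),(213,262),(585,275)]])
print("groove L,R", [back("top",Z(*q),z)[:2].round(4) for q,z in [((240,231),.03),((500,246),.03)]])
P=[back("top",Z(*q),.044)[:2].round(4) for q in [(204,163),(200,252),(602,183),(598,272)]]; print("blocks",P)
l=(P[0]+P[1])/2; r=(P[2]+P[3])/2; d=l-r; print("len",np.linalg.norm(d),"ctr",(l+r)/2,"yaw",np.degrees(np.arctan2(-d[0],d[1])))
print("cheek ends",[back("top",Z(*q),.106)[:2].round(4) for q in [(523,212),(576,213)]],"tab",[back("top",Z(*q),.102)[:2].round(4) for q in [(529,242),(566,243)]])
print("plate",[back("top",Z(*q),.046)[:2].round(4) for q in [(512,175),(575,175),(575,266),(512,266)]])
for n,u,z in [("bottlecap",(776,49),.2),("tumbler rim",(91,57),.1)]: print(n,back("top",Z(*u),z))
print("knobtop",[back("top",Z(*q),.101)[:2].round(4) for q in [(67,190),(70,241)]],"box",[back("top",Z(*q),.055)[:2].round(4) for q in [(40,172),(134,173),(132,262),(35,262)]])
togo((.653,-.044,.20),0.0)
```

```text
base corners [array([0.5858, 0.2215]), array([0.4771, 0.2192]), array([ 0.467 , -0.2002])]
groove L,R [array([0.5115, 0.1856]), array([ 0.4981, -0.1014])]
blocks [array([0.5852, 0.2249]), array([0.4875, 0.2272]), array([ 0.5678, -0.212 ]), array([ 0.4703, -0.2075])]
len 0.43614324481757133 ctr [0.5277  0.00815] yaw -2.2732831668534637
cheek ends [array([ 0.5313, -0.1175]), array([ 0.5309, -0.1726])] tab [array([ 0.5005, -0.1243]), array([ 0.4998, -0.1629])]
plate [array([ 0.5752, -0.1126]), array([ 0.576 , -0.1818]), array([ 0.4766, -0.1818]), array([ 0.476, -0.113])]
bottlecap [ 0.68704212 -0.35405579  0.2       ]
tumbler rim [0.69158039 0.33919189 0.1       ]
knobtop [array([0.5496, 0.3597]), array([0.4961, 0.3549])] box [array([0.5726, 0.405 ]), array([0.5724, 0.2998]), array([0.4755, 0.2995]), array([0.4739, 0.4075])]
tcp [0.2578 0.6238 0.2313] toolx 67.55 z [-0. -0. -1.] shift [-466.3  620.3   31.3] F [-1.  -0.2  0.6] op 1.002 t 1.7
turn az 1.1789142452966854 q6 -0.14997320547413168
```

```bash
python3 -m crank '0 0 0 0 0 0.168;0 0 0 0 0 0.168;0 0 0 0 0 0.168;0 0 0 0 0 0.168;0 0 0 0 0 0.168' 1 && python3 -m crank '0 0 0 0 0 0.168;0 0 0 0 0 0.168;30 50 0 0 0 0;30 50 0 0 0 0;30 50 0 0 0 0' && python3 -m crank '30 50 0 0 0 0;30 50 0 0 0 0;30 50 0 0 0 0;30 50 0 0 0 0;30 50 0 0 0 0'; python3 -c "
from h import *
togo((.653,-.044,.20),0.0)"
```

```text
time: 2.33
eef_pos: [0.2577, 0.6238, 0.2313]
tcp_rot: [0.986, 0.166, -0.0, -0.0]
contact_force: [0.2, 0.1, -0.0]
opening: 1.002
time: 2.95
eef_pos: [0.3488, 0.4727, 0.2315]
tcp_rot: [1.0, 0.002, 0.0, -0.0]
contact_force: [0.5, -0.1, -0.2]
opening: 0.996
time: 3.58
eef_pos: [0.4997, 0.2229, 0.2317]
tcp_rot: [1.0, 0.001, 0.0, -0.0]
contact_force: [1.2, -0.6, -0.6]
opening: 0.998
tcp [0.4997 0.2229 0.2317] toolx 0.17 z [ 0.001  0.    -1.   ] shift [152.5 267.3  31.8] F [ 1.2 -0.6 -0.6] op 0.998 t 3.575
turn az 0.002971240598176994 q6 0.23103656691656496
```

```bash
python3 -m crank '30.5 53.5 0 0 0 0;30.5 53.5 0 0 0 0;30.5 53.5 0 0 0 0;30.5 53.5 0 0 0 0;30.5 53.5 0 0 0 0' 1 && python3 -m crank '0 0 10 0 0 0;0 0 10 0 0 0;0 0 0 0 0 0'
python3 - <<'E'
from h import *
togo((.653,-.044,.066),0.0)
for n in ("side","top"):
    cv2.imwrite(f"pics/{n}1.png",optics.read_camera(n)[:,:,::-1])
a=cv2.imread("pics/side1.png")[100:300,200:460]; b=cv2.imread("pics/top1.png")[100:300,180:440]
cv2.imwrite("pics/c1.png",cv2.resize(np.hstack([a,b]),None,fx=1.5,fy=1.5))
s=readout.get_state(); print(proj("side",s['eef_pos']),proj("top",s['eef_pos']))
E
```

```text
time: 4.2
eef_pos: [0.6531, -0.0443, 0.2316]
tcp_rot: [1.0, 0.001, 0.0, -0.0]
contact_force: [0.9, 0.7, 0.3]
opening: 1.0
time: 4.58
eef_pos: [0.6508, -0.0408, 0.2095]
tcp_rot: [1.0, 0.002, -0.002, -0.0]
contact_force: [0.0, -0.3, -1.1]
opening: 1.0
tcp [ 0.6508 -0.0408  0.2095] toolx 0.26 z [-0.003  0.001 -1.   ] shift [  2.7   3.3 143.5] F [ 0.  -0.3 -1.1] op 1.0 t 4.575
turn az 0.00460414204211701 q6 -0.22278218027185318
[[317.01542172 150.2679954 ]] [[309.84412765 153.93905958]]
```

View pics/c1.png

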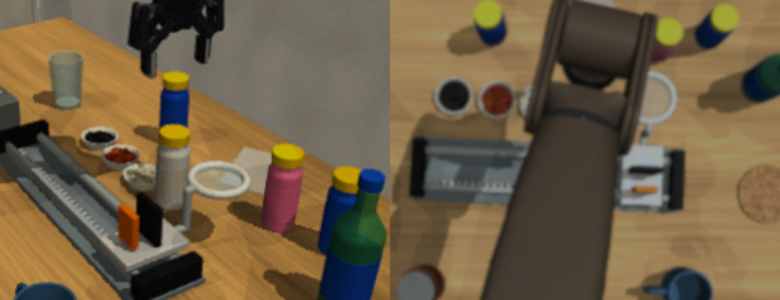

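Side view: open fingers hang right above the white jar (cap at about pixel (316,187)). A quick side-camera check of the jar, then descent.

```bash
python3 - <<'E'
from h import *
print(back("side",(316,187),.125), proj("side",[(.653,-.044,.125),(.653,-.044,0),(.653,-.069,.06),(.653,-.019,.06)]))
E
python3 -m crank '3 3 30 0 0 0;0 0 30 0 0 0;0 0 30 0 0 0;0 0 30 0 0 0;0 0 18 0 0 0' 1 30; python3 -m crank '0 0 5 0 0 0;0 0 0 0 0 0'
python3 - <<'E'
from h import *
togo((.653,-.044,.066),0.0)
cv2.imwrite("pics/s2.png",cv2.resize(optics.read_camera("side")[100:300,200:460,::-1],None,fx=2.5,fy=2.5))
E
```

```text
[ 0.65170875 -0.04384665  0.125     ] [[316.50886177 186.87293515]
 [313.92141519 234.20087395]
 [322.06393748 217.12709146]
 [308.4355644  207.46611521]]
time: 5.3
eef_pos: [0.6546, -0.0444, 0.0722]
tcp_rot: [1.0, 0.002, -0.001, -0.0]
contact_force: [-0.5, 0.1, 0.2]
opening: 1.001
time: 5.55
eef_pos: [0.6558, -0.0453, 0.0692]
tcp_rot: [1.0, 0.002, 0.001, 0.0]
contact_force: [-0.5, 0.6, 0.2]
opening: 1.004
tcp [ 0.6558 -0.0453  0.0692] toolx 0.19 z [ 0.001 -0.    -1.   ] shift [-2.8 -1.4  3.2] F [-0.5  0.6  0.2] op 1.004 t 5.55
turn az 0.0033627902705188895 q6 -0.22646181933195386
```

View pics/s2.png

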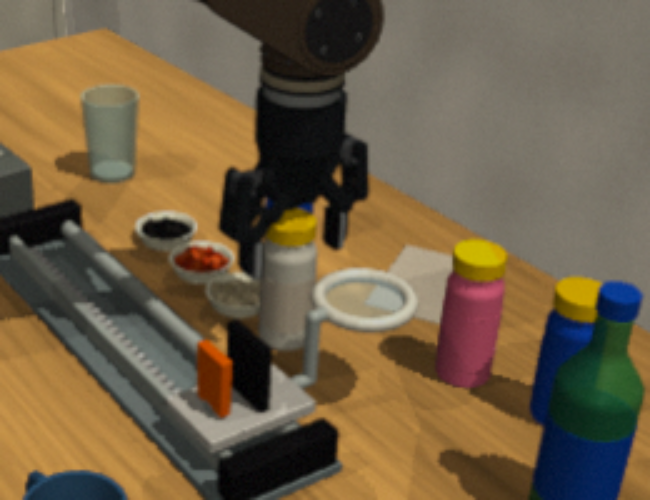

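The open fingers straddle the jar (jar at zoomed (290,280)), with clearance to the ring. Close.

```bash
python3 -m crank '0 0 0 0 0 0;0 0 0 0 0 0;0 0 0 0 0 0;0 0 0 0 0 0;0 0 0 0 0 0' -1 30; python3 -m crank '0 0 0 0 0 0;0 0 0 0 0 0;0 0 -20 0 0 0;0 0 -25 0 0 0'; python3 -c "
from h import *
togo((.653,-.044,.2),0.0)"
```

```text
time: 6.22
eef_pos: [0.6556, -0.0456, 0.0695]
tcp_rot: [1.0, 0.002, 0.0, 0.0]
contact_force: [-2.1, -0.9, 5.2]
opening: 0.574
time: 6.72
eef_pos: [0.6544, -0.0452, 0.113]
tcp_rot: [1.0, 0.001, -0.001, -0.0]
contact_force: [0.2, -0.1, -1.7]
opening: 0.573
tcp [ 0.6544 -0.0452  0.113 ] toolx 0.17 z [-0.002  0.001 -1.   ] shift [ -1.6  -1.3 -87. ] F [ 0.2 -0.1 -1.7] op 0.573 t 6.725
turn az 0.0028951235159615507 q6 -0.22646451614429786
```

```bash
python3 -m crank '0 0 -30 0 0 0;0 0 -40 0 0 0;0 0 -35 0 0 0;0 0 0 0 0 0'; python3 -m crank '-25 54 0 0 0 0;-25 54 0 0 0 0;-25 54 0 0 0 0;-25 54 0 0 0 0;-25 54 0 0 0 0';  python3 -m crank '-25 45 0 0 0 0;-8 9 0 0 0 0;0 0 0 0 0 0;0 0 0 0 0 0'
python3 - <<'E'
from h import *
togo((.496,-.369,.0755),0.0)
for n in ("side","top"):
    cv2.imwrite(f"pics/{n}3.png",optics.read_camera(n)[:,:,::-1])
a=cv2.imread("pics/side3.png")[160:,200:500]; b=cv2.imread("pics/top3.png")[160:,260:500]
cv2.imwrite("pics/c3.png",cv2.resize(np.hstack([a,b]),None,fx=1.45,fy=1.45))
E
```

```text
time: 7.22
eef_pos: [0.6573, -0.0458, 0.223]
tcp_rot: [1.0, 0.002, 0.004, 0.001]
contact_force: [0.3, -0.5, -1.7]
opening: 0.574
time: 7.85
eef_pos: [0.5292, -0.3167, 0.2156]
tcp_rot: [1.0, 0.002, -0.001, -0.001]
contact_force: [0.2, -0.3, -1.6]
opening: 0.575
time: 8.35
eef_pos: [0.4986, -0.3684, 0.2174]
tcp_rot: [1.0, 0.002, -0.0, -0.001]
contact_force: [0.7, -0.3, -2.4]
opening: 0.576
tcp [ 0.4986 -0.3684  0.2174] toolx 0.25 z [-0.001  0.001 -1.   ] shift [ -2.5   0.8 141.9] F [ 0.7 -0.3 -2.4] op 0.576 t 8.35
turn az 0.004319189015657532 q6 -0.8046145890561077
```

View pics/c3.png

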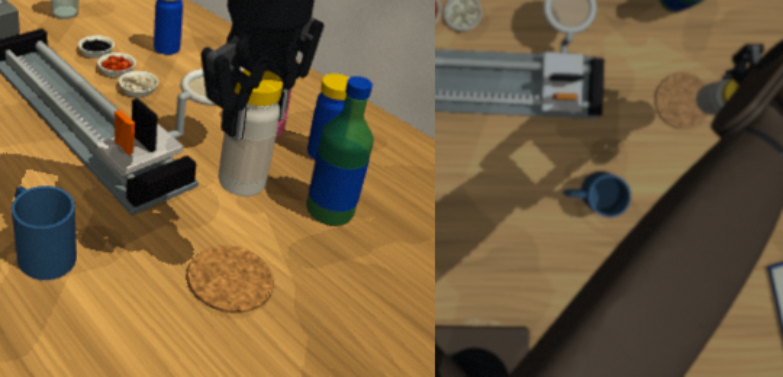

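Jar held upright (side, zoomed (248,140)), above the coaster (230,277); descending to just above it and checking again.

```bash
python3 -m crank '-2 1 30 0 0 0;0 0 35 0 0 0;0 0 30 0 0 0;0 0 20 0 0 0;0 0 15 0 0 0'; python3 -m crank '0 0 0 0 0 0;0 0 0 0 0 0'
python3 - <<'E'
from h import *
togo((.496,-.369,.0755),0.0)
for n in ("side","top"):
    cv2.imwrite(f"pics/{n}4.png",optics.read_camera(n)[:,:,::-1])
a=cv2.imread("pics/side4.png")[220:,260:500]; b=cv2.imread("pics/top4.png")[160:360,340:540]
cv2.imwrite("pics/c4.png",cv2.resize(np.hstack([a,b]),None,fx=1.8,fy=1.8))
E
```

```text
time: 9.07
eef_pos: [0.4967, -0.3704, 0.0876]
tcp_rot: [1.0, 0.002, 0.0, -0.0]
contact_force: [0.6, 0.3, -1.7]
opening: 0.574
time: 9.32
eef_pos: [0.4969, -0.3716, 0.0896]
tcp_rot: [1.0, 0.002, 0.001, 0.001]
contact_force: [0.1, -0.7, -1.4]
opening: 0.57
tcp [ 0.4969 -0.3716  0.0896] toolx 0.18 z [ 0.002 -0.002 -1.   ] shift [-1.  -2.6 14.1] F [ 0.1 -0.7 -1.4] op 0.57 t 9.325
turn az 0.003103734722281315 q6 -0.808497889024809
```

View pics/c4.png

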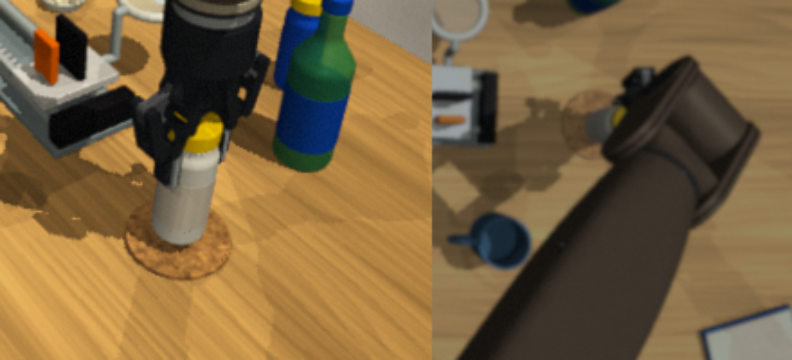

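```bash
python3 -m crank '0 -1 6 0 0 0;0 0 5 0 0 0;0 0 0 0 0 0'; python3 -m crank '0 0 2 0 0 0;0 0 0 0 0 0'
```

```text
time: 9.8
eef_pos: [0.4957, -0.3695, 0.0764]
tcp_rot: [1.0, 0.001, -0.001, -0.001]
contact_force: [0.1, -0.1, -2.1]
opening: 0.576
time: 10.05
eef_pos: [0.4964, -0.3702, 0.0756]
tcp_rot: [1.0, 0.001, 0.0, 0.0]
contact_force: [-0.4, 0.3, -0.7]
opening: 0.572
```

Force is going off the wrist (contact). Release slowly.

```bash
python3 -m crank '0 0 1 0 0 0;0 0 0 0 0 0'; python3 -m crank '0 0 0 0 0 0;0 0 0 0 0 0;0 0 0 0 0 0;0 0 0 0 0 0' 0.5;python3 -m crank '0 0 0 0 0 0;0 0 0 0 0 0;0 0 0 0 0 0;0 0 0 0 0 0' 1;  python3 -m crank '0 0 -20 0 0 0;0 0 -40 0 0 0;0 0 -40 0 0 0;0 0 -40 0 0 0'
python3 - <<'E'
from h import *
togo((.520,-.146,.065),np.radians(-2.5))
for n in ("side","top"):
    cv2.imwrite(f"pics/{n}5.png",optics.read_camera(n)[:,:,::-1])
a=cv2.imread("pics/side5.png")[180:,230:500]; b=cv2.imread("pics/top5.png")[130:370,310:540]
b=cv2.copyMakeBorder(b,0,0,0,0,0)
cv2.imwrite("pics/c5.png",cv2.resize(np.hstack([a,b]),None,fx=1.6,fy=1.6))
E
```

```text
time: 10.3
eef_pos: [0.4964, -0.3705, 0.0755]
tcp_rot: [1.0, 0.002, 0.0, 0.001]
contact_force: [-2.1, 0.6, 4.9]
opening: 0.575
time: 10.8
eef_pos: [0.4962, -0.3698, 0.0741]
tcp_rot: [1.0, 0.002, -0.0, -0.0]
contact_force: [-0.9, -0.2, 0.7]
opening: 0.753
time: 11.3
eef_pos: [0.4962, -0.37, 0.0744]
tcp_rot: [1.0, 0.001, 0.0, 0.0]
contact_force: [1.1, -0.6, 0.2]
opening: 1.001
time: 11.8
eef_pos: [0.4964, -0.3701, 0.2175]
tcp_rot: [1.0, 0.002, 0.001, 0.001]
contact_force: [1.1, -0.3, 0.0]
opening: 0.999
tcp [ 0.4964 -0.3701  0.2175] toolx 0.18 z [ 0.001 -0.002 -1.   ] shift [  24.1 -224.3  152.2] F [ 1.1 -0.3  0. ] op 0.999 t 11.8
turn az 0.04669192104867981 q6 -0.8074011168160371
```

View pics/c5.png

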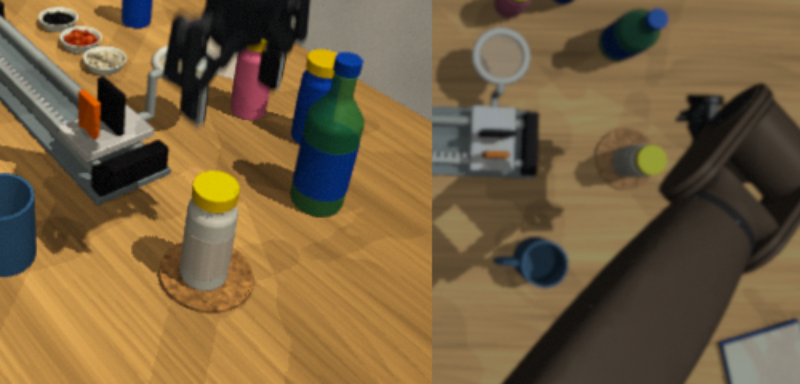

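Jar stands upright, centred on the coaster (side, zoomed (207,275)). On to the carriage.

```bash
python3 -m crank '6 -56 0 0 0 0;6 -56 0 0 0 0;6 -56 0 0 0 0;6 -56 0 0 0 0;0 0 0 0 0 0.045' 1; python3 -m crank '0 0 20 0 0 0;0 0 20 0 0 0;0 0 0 0 0 0';  python3 - <<'E'
from h import *
togo((.520,-.146,.065),np.radians(-2.5))
cv2.imwrite("pics/s6.png",cv2.resize(optics.read_camera("side")[120:320,180:440,::-1],None,fx=2.5,fy=2.5))
E
```

```text
time: 12.52
eef_pos: [0.5194, -0.1421, 0.2144]
tcp_rot: [1.0, -0.019, -0.0, -0.0]
contact_force: [0.7, -0.4, -1.0]
opening: 1.001
time: 12.9
eef_pos: [0.5182, -0.1451, 0.1726]
tcp_rot: [1.0, -0.021, -0.002, -0.001]
contact_force: [-0.3, -0.5, -0.1]
opening: 0.998
tcp [ 0.5182 -0.1451  0.1726] toolx -2.4 z [-0.004  0.002 -1.   ] shift [  2.2   1.  107.6] F [-0.3 -0.5 -0.1] op 0.998 t 12.9
turn az 0.0018016247239018846 q6 -0.4198338016082477
```

View pics/s6.png

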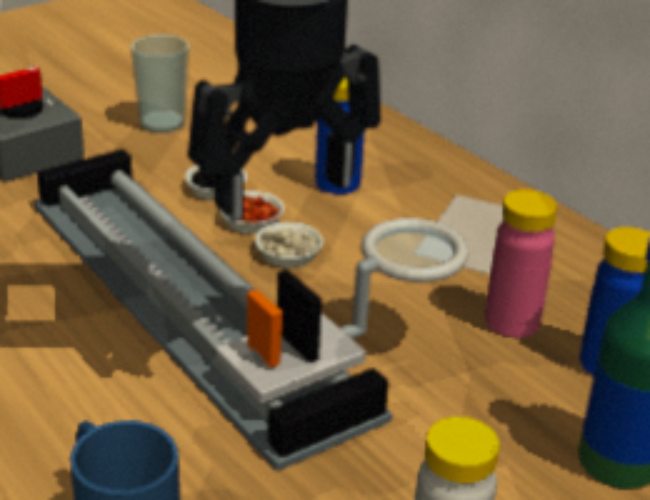

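Fingers straddle tab (265,328) and cheek (300,315) in the zoomed side view; descend and pinch.

```bash
python3 -m crank '2 1 30 0 0 0;0 0 30 0 0 0;0 0 25 0 0 0;0 0 20 0 0 0;0 0 0 0 0 0' 1; python3 -c "
from h import *
togo((.520,-.146,.065),np.radians(-2.5))"; python3 -m crank '0 0 0 0 0 0;0 0 0 0 0 0;0 0 0 0 0 0;0 0 0 0 0 0' 0 40;python3 -m crank '0 0 0 0 0 0;0 0 0 0 0 0;0 0 0 0 0 0;0 0 0 0 0 0' -1 40; python3 -c "
from h import *
togo((.520,-.146,.065),np.radians(-2.5))
cv2.imwrite('pics/s7.png',cv2.resize(optics.read_camera('side')[120:320,180:440,::-1],None,fx=2.5,fy=2.5))"
```

```text
time: 13.58
eef_pos: [0.5209, -0.1468, 0.0688]
tcp_rot: [1.0, -0.021, -0.001, -0.0]
contact_force: [-0.4, 0.2, 0.0]
opening: 1.001
tcp [ 0.5209 -0.1468  0.0688] toolx -2.42 z [-0.002  0.001 -1.   ] shift [-1.  -0.8  3.8] F [-0.4  0.2  0. ] op 1.001 t 13.575
turn az 0.001436656789123747 q6 -0.4199930387481819
time: 14.08
eef_pos: [0.5202, -0.1469, 0.0697]
tcp_rot: [1.0, -0.021, -0.002, -0.0]
contact_force: [-5.9, 0.1, 2.7]
opening: 0.505
time: 14.58
eef_pos: [0.522, -0.1472, 0.0703]
tcp_rot: [1.0, -0.021, 0.0, 0.0]
contact_force: [2.2, 0.2, 5.7]
opening: 0.356
tcp [ 0.522  -0.1472  0.0703] toolx -2.37 z [ 0.001 -0.001 -1.   ] shift [-2.1 -1.1  5.3] F [2.2 0.2 5.7] op 0.356 t 14.575
turn az 0.0023242304498114486 q6 -0.42024548488771146
```

View pics/s7.png

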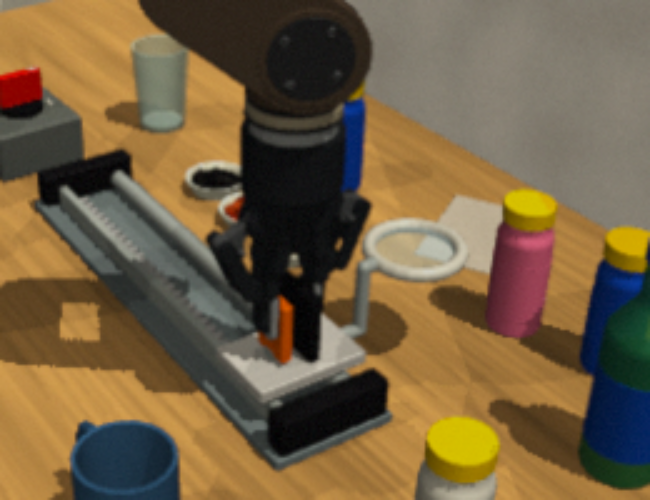

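Opening 30 mm means the tab is fully pressed. Slide a first stretch.

```bash
python3 -m crank '0 -5 0 0 0 0;0 -10 0 0 0 0;0 -15 0 0 0 0;0 -20 0 0 0 0;0 -10 0 0 0 0'; python3 -c "
from h import *
togo((.522+.042*.3236,-.1472+.3236,.0703),np.radians(-2.5))"
```

```text
time: 15.25
eef_pos: [0.5243, -0.0868, 0.0703]
tcp_rot: [1.0, -0.021, -0.0, 0.001]
contact_force: [0.0, -2.2, 6.9]
opening: 0.353
tcp [ 0.5243 -0.0868  0.0703] toolx -2.35 z [-0.    -0.001 -1.   ] shift [   0.5 -263.4   -0.3] F [ 0.  -2.2  6.9] op 0.353 t 15.25
turn az 0.002610113034049677 q6 -0.31283713844893674
```

Carriage follows with ~2 N. Continue.

```bash
python3 -m crank '0 -15 0 0 0 0;0 -25 0 0 0 0;0 -30 0 0 0 0;0 -30 0 0 0 0;0 -20 0 0 0 0'; python3 -c "
from h import *
togo((.522+.042*.3236,-.1472+.3236,.0703),np.radians(-2.5))"
```

```text
time: 15.88
eef_pos: [0.5287, 0.0337, 0.0703]
tcp_rot: [1.0, -0.02, -0.001, 0.0]
contact_force: [-1.1, -3.2, 7.6]
opening: 0.356
tcp [0.5287 0.0337 0.0703] toolx -2.35 z [-0.002 -0.001 -1.   ] shift [ 1.000e+00 -1.429e+02 -1.000e-01] F [-1.1 -3.2  7.6] op 0.356 t 15.875
turn az 0.0026893358116315547 q6 -0.08598003481017663
```

```bash
python3 -m crank '0 -20 0 0 0 0;0 -25 0 0 0 0;0 -25 0 0 0 0;0 -25 0 0 0 0;0 -15 0 0 0 0'; python3 -m crank '0 -15 0 0 0 0;0 -10 0 0 0 0;0 -5 0 0 0 0;0 0 0 0 0 0'
python3 - <<'E'
from h import *
togo((.522+.042*.3236,-.1472+.3236,.0703),np.radians(-2.5))
for n in ("side","top"):
    cv2.imwrite(f"pics/{n}8.png",optics.read_camera(n)[:,:,::-1])
a=cv2.imread("pics/side8.png")[110:290,150:360]; b=cv2.imread("pics/top8.png")[110:290,150:360]
cv2.imwrite("pics/c8.png",cv2.resize(np.hstack([a,b]),None,fx=1.9,fy=1.9,interpolation=cv2.INTER_CUBIC))
E
```

```text
time: 16.5
eef_pos: [0.5328, 0.1438, 0.0703]
tcp_rot: [1.0, -0.021, -0.001, 0.0]
contact_force: [-5.0, -2.5, 9.3]
opening: 0.358
time: 17.0
eef_pos: [0.534, 0.1738, 0.0703]
tcp_rot: [1.0, -0.021, -0.001, -0.0]
contact_force: [-3.6, 0.3, 11.0]
opening: 0.356
tcp [0.534  0.1738 0.0703] toolx -2.37 z [-0.003  0.001 -1.   ] shift [ 1.5 -2.7  0. ] F [-3.6  0.3 11. ] op 0.356 t 17.0
turn az 0.0022556069948549418 q6 0.17371735591313595
```

View pics/c8.png

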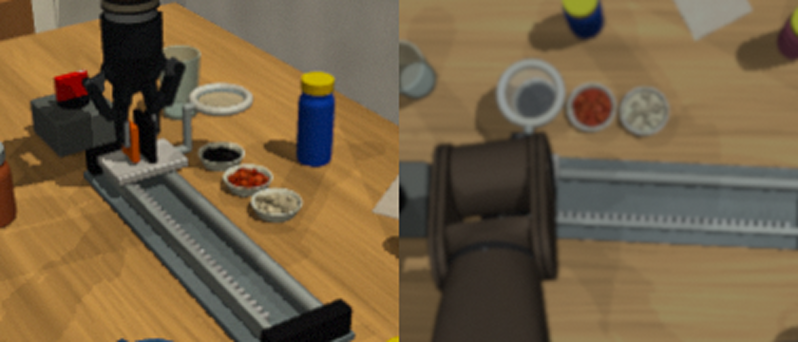

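Run:
```python
from h import *
im=cv2.imread("pics/top8.png"); 
print("lens",back("top",(531/1.9-60,92/1.9+110),.106))
print("side lens",back("side",(221/1.9+150,97/1.9+110),.106),"side dark",back("side",(221/1.9+150,154/1.9+110),.016))
b=im[130:200,190:260]; cv2.imwrite("pics/z8.png",cv2.resize(b,None,fx=8,fy=8,interpolation=cv2.INTER_CUBIC))
b=cv2.imread("pics/top0.png")[130:200,190:260]; cv2.imwrite("pics/z0.png",cv2.resize(b,None,fx=8,fy=8,interpolation=cv2.INTER_CUBIC))
```

```text
lens [0.65841453 0.16796692 0.106     ]
side lens [0.65451731 0.16124146 0.106     ] side dark [0.65731904 0.16688974 0.016     ]
```

View pics/z8.png

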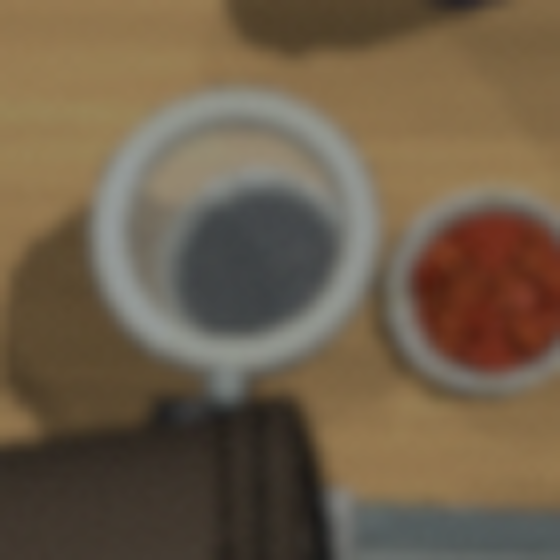

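View pics/z0.png

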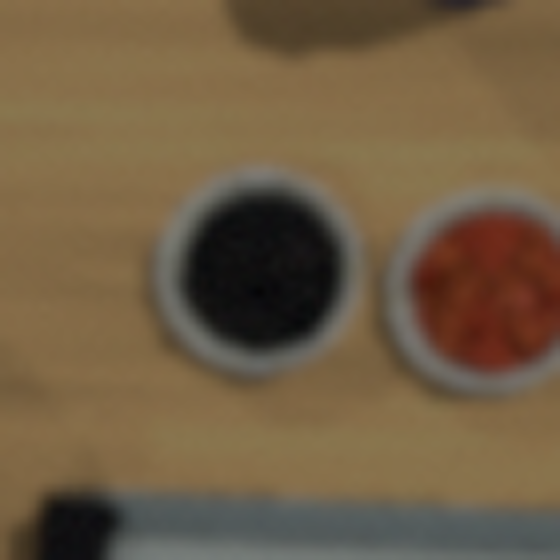

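Ring centre (219,159) px → lens about 5 mm short in y; the notch 27×12 = 324 mm from the start is 3 mm ahead. Nudge and release.

```bash
python3 -m crank '0 -3 0 0 0 0;0 0 0 0 0 0;0 0 0 0 0 0'; python3 -m crank '0 0 0 0 0 0;0 0 0 0 0 0;0 0 0 0 0 0;0 0 0 0 0 0' 0.6; python3 -m crank '0 0 0 0 0 0;0 0 0 0 0 0;0 0 0 0 0 0;0 0 0 0 0 0' 1; python3 -m crank '0 0 -30 0 0 0;0 0 -40 0 0 0;0 0 -40 0 0 0;0 0 -30 0 0 0';python3 - <<'E'
from h import *
togo((.522,.357,.2),np.pi/2)
for n in ("side","top"):
    cv2.imwrite(f"pics/{n}9.png",optics.read_camera(n)[:,:,::-1])
a=cv2.imread("pics/side9.png")[110:290,150:360]; b=cv2.imread("pics/top9.png")[110:290,150:360]
cv2.imwrite("pics/c9.png",cv2.resize(np.hstack([a,b]),None,fx=1.9,fy=1.9,interpolation=cv2.INTER_CUBIC))
E
```

```text
time: 17.48
eef_pos: [0.5341, 0.1763, 0.0703]
tcp_rot: [1.0, -0.021, -0.001, -0.0]
contact_force: [-4.7, 0.1, 10.0]
opening: 0.357
time: 17.98
eef_pos: [0.5355, 0.1758, 0.0695]
tcp_rot: [1.0, -0.021, 0.001, -0.0]
contact_force: [-0.8, -1.0, -0.5]
opening: 0.804
time: 18.48
eef_pos: [0.5351, 0.1758, 0.0693]
tcp_rot: [1.0, -0.021, 0.0, -0.0]
contact_force: [0.2, 1.2, -0.5]
opening: 0.998
time: 18.98
eef_pos: [0.5355, 0.1758, 0.2115]
tcp_rot: [1.0, -0.021, 0.001, -0.0]
contact_force: [-0.1, 0.2, 0.2]
opening: 0.997
tcp [0.5355 0.1758 0.2115] toolx -2.41 z [ 0.002  0.    -1.   ] shift [ -21.1 -180.4   11.5] F [-0.1  0.2  0.2] op 0.997 t 18.975
turn az 1.5288104682592634 q6 0.17929806917640534
```

View pics/c9.png

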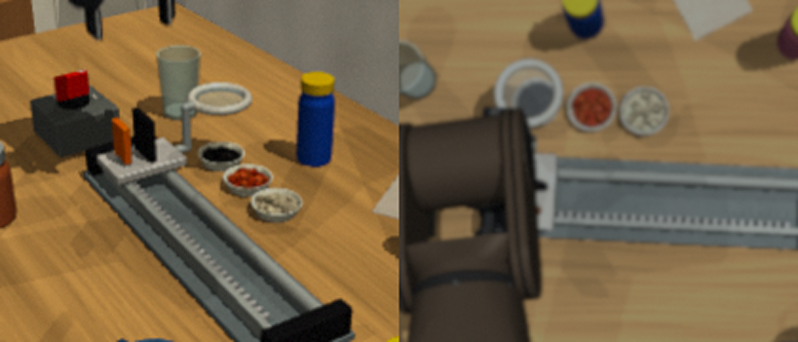

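Tab is out again (visible gap to cheek). Now a closer look at the knob in the unobstructed first pictures, from both cameras.

Run:
```python
from h import *
b=cv2.imread("pics/top0.png")[185:245,115:175]; a=cv2.imread("pics/side0.png")[135:195,160:220]
cv2.imwrite("pics/k.png",cv2.resize(np.hstack([a,b]),None,fx=6.6,fy=6.6,interpolation=cv2.INTER_CUBIC))
```

```text
(no output)
```

View pics/k.png

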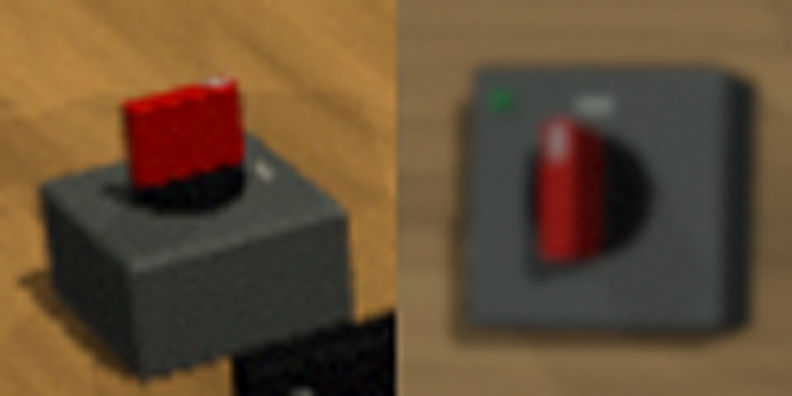

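Run:
```python
from h import *
a=back("top",(139.7,202.9),.101);b=back("top",(139.1,224.7),.101);print(a,b,(a+b)/2,np.degrees(np.arctan2(*(a-b)[1::-1])),np.linalg.norm(a-b))
f=lambda x,y:(x/6.6+160,y/6.6+135)
a=back("side",f(235,80),.101);b=back("side",f(128,100),.101);print(a,b,(a+b)/2,np.degrees(np.arctan2(*(a-b)[1::-1])),np.linalg.norm(a-b))
g=lambda x,y:((x-396)/6.6+115,y/6.6+185)
P=[back("top",g(*q),.055) for q in [(475,67),(724,70),(722,326),(470,326)]];print(P,np.mean(P,0))
togo((.522,.357,.2),np.pi/2)
```

```text
[0.55067821 0.35900435 0.101     ] [0.49842106 0.35889799 0.101     ] [0.52454963 0.35895117 0.101     ] 0.11661503710080083 0.05225725378841997
[0.54811553 0.35269258 0.101     ] [0.50290765 0.35909722 0.101     ] [0.52551159 0.3558949  0.101     ] -8.063477473305097 0.04565929510192862
[array([0.57334316, 0.40647881, 0.055     ]), array([0.57301113, 0.31011693, 0.055     ]), array([0.47661557, 0.30832415, 0.055     ]), array([0.4751792 , 0.40530401, 0.055     ])] [0.52453727 0.35755597 0.055     ]
tcp [0.5375 0.1762 0.2141] toolx -2.4 z [ 0.009  0.001 -1.   ] shift [ -23.1 -180.    14.2] F [0.1 0.1 0.3] op 0.998 t 19.075
turn az 1.5289050878197372 q6 0.17929913046985854
```

Box and bar give the knob axis at (0.5245, 0.357), bar along world x. Move over, turning so that joint 6 has room for the clockwise twist.

```bash
python3 -m crank '-4.7 -45 0 0 0 0;-4.7 -45 0 0 0 0;-4.7 -45 0 0 0 0;-4.7 -45 0 0 0 0;0 0 0 0 0 -0.18' 1; python3 -m crank '0 0 0 0 0 -0.18;0 0 0 0 0 -0.18;0 0 0 0 0 -0.18;0 0 0 0 0 -0.18;0 0 0 0 0 -0.18'; python3 -m crank '0 0 0 0 0 -0.18;0 0 0 0 0 -0.18;0 0 0 0 0 -0.17;0 0 0 0 0 0'
python3 - <<'E'
from h import *
togo((.5245,.357,.068),np.pi/2)
for n in ("side","top"):
    cv2.imwrite(f"pics/{n}10.png",optics.read_camera(n)[:,:,::-1])
a=cv2.imread("pics/side10.png")[60:240,130:340]; b=cv2.imread("pics/top10.png")[110:290,90:300]
cv2.imwrite("pics/c10.png",cv2.resize(np.hstack([a,b]),None,fx=1.9,fy=1.9,interpolation=cv2.INTER_CUBIC))
E
```

```text
time: 19.7
eef_pos: [0.5224, 0.3589, 0.2072]
tcp_rot: [0.997, 0.073, -0.001, 0.0]
contact_force: [0.3, -0.9, 0.3]
opening: 1.005
time: 20.32
eef_pos: [0.5231, 0.356, 0.2072]
tcp_rot: [0.867, 0.499, -0.001, -0.0]
contact_force: [1.7, 0.8, 0.6]
opening: 1.001
time: 20.82
eef_pos: [0.5232, 0.3561, 0.2075]
tcp_rot: [0.709, 0.705, -0.001, -0.0]
contact_force: [0.2, 0.4, 0.6]
opening: 1.001
tcp [0.5232 0.3561 0.2075] toolx 89.73 z [-0.002 -0.001 -1.   ] shift [  1.1   1.6 139.5] F [0.2 0.4 0.6] op 1.001 t 20.825
turn az -0.004747128231585851 q6 -1.1285457588034546
```

View pics/c10.png

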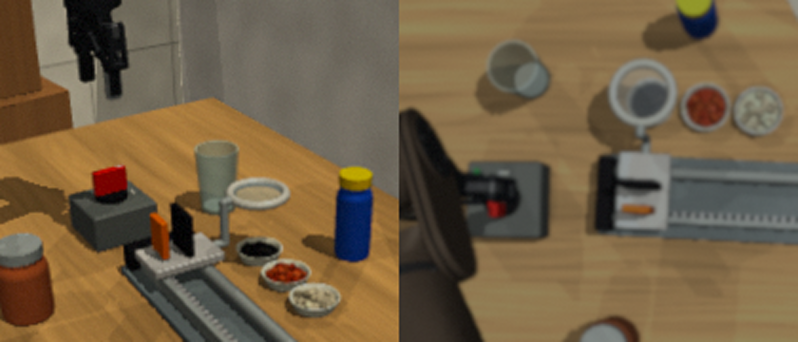

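Locked carriage: tab out, ring centre ≈ (218,158) px. Gripper is above the knob; descend.

```bash
python3 -c "
from h import *
print(back('top',(217.9,158.4),.106))"
python3 -m crank '1 1.5 40 0 0 0;0 0 40 0 0 0;0 0 30 0 0 0;0 0 20 0 0 0;0 0 5 0 0 0' 1; python3 -m crank '0 0 0 0 0 0;0 0 0 0 0 0'
python3 - <<'E'
from h import *
togo((.5245,.357,.07),np.pi/2)
cv2.imwrite("pics/s11.png",cv2.resize(optics.read_camera("side")[100:240,130:300,::-1],None,fx=4,fy=4,interpolation=cv2.INTER_CUBIC))
E
```

```text
[0.65844016 0.17173323 0.106     ]
time: 21.55
eef_pos: [0.5246, 0.357, 0.0727]
tcp_rot: [0.708, 0.706, -0.001, -0.0]
contact_force: [0.1, 0.3, 0.2]
opening: 0.997
time: 21.8
eef_pos: [0.5264, 0.3579, 0.076]
tcp_rot: [0.708, 0.706, 0.001, 0.001]
contact_force: [0.2, 0.5, -1.0]
opening: 0.999
tcp [0.5264 0.3579 0.076 ] toolx 89.83 z [ 0.003  0.001 -1.   ] shift [-0.9 -1.9  6. ] F [ 0.2  0.5 -1. ] op 0.999 t 21.8
turn az -0.0029610894366653984 q6 -1.1298597724534394
```

View pics/s11.png

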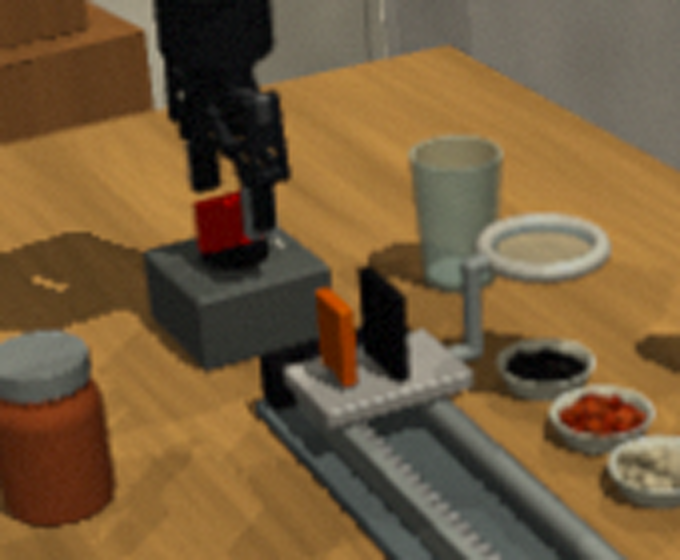

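```bash
python3 -c "
from h import *
print((proj('side',[(.5264,.308,.085),(.5245,.357,.101),(.4995,.357,.101),(.5495,.357,.101),(.4995,.351,.066)])-[130,100])*4)"
```

```text
[[263.45574851 240.45171028]
 [228.14076203 194.29728583]
 [194.15581543 202.82350526]
 [261.5750316  185.94145712]
 [202.83284894 253.03852794]]
```

Geometry matches (finger tip predicted at (263,240), seen there). Close on the bar.

```bash
python3 -m crank '-1 -1.5 3 0 0 0;0 0 0 0 0 0;0 0 0 0 0 0;0 0 0 0 0 0;0 0 0 0 0 0' -1 40; python3 -m crank '0 0 0 0 0 0;0 0 0 0 0 0;0 0 0 0 0 0;0 0 0 0 0 0;0 0 0 0 0 0'; python3 -c "
from h import *
togo((.5245,.357,.07),np.pi/2); print(readout.get_state()['wrist_torque'])"
```

```text
time: 22.48
eef_pos: [0.5239, 0.36, 0.0717]
tcp_rot: [0.709, 0.706, 0.004, -0.002]
contact_force: [0.2, 11.5, -3.5]
opening: 0.132
time: 23.1
eef_pos: [0.5239, 0.36, 0.0718]
tcp_rot: [0.708, 0.706, 0.003, -0.002]
contact_force: [0.1, 11.4, -1.7]
opening: 0.138
tcp [0.5239 0.36   0.0718] toolx 89.8 z [ 0.002  0.007 -1.   ] shift [-3.   0.6  1.7] F [ 0.1 11.4 -1.7] op 0.138 t 23.1
turn az -0.003536631152386116 q6 -1.1306673722588876
[1.44535309 0.00974339 0.07097266]
```

The bar pulls the hand +y by 3 mm; recentre the command, then twist.

```bash
python3 -m crank '4 0 0 0 0 0;0 0 0 0 0 0'; python3 -c "
from h import *
togo((.5245,.361,.07),np.pi/2)"; python3 -m crank '0 0 0 0 0 0.1;0 0 0 0 0 0.1;0 0 0 0 0 0.1;0 0 0 0 0 0.1;0 0 0 0 0 0'; python3 -c "
from h import *
togo((.5245,.361,.07),np.pi/2-.4);print(readout.get_state()['wrist_torque'])"
```

```text
time: 23.35
eef_pos: [0.5239, 0.3602, 0.0717]
tcp_rot: [0.708, 0.706, -0.0, 0.0]
contact_force: [-0.4, -0.3, 3.5]
opening: 0.135
tcp [0.5239 0.3602 0.0717] toolx 89.87 z [-0.    -0.001 -1.   ] shift [0.8 0.6 1.7] F [-0.4 -0.3  3.5] op 0.135 t 23.35
turn az -0.002343287508098868 q6 -1.1247776228139392
time: 23.98
eef_pos: [0.524, 0.3607, 0.0717]
tcp_rot: [0.834, 0.552, 0.0, -0.0]
contact_force: [-0.9, 2.3, 1.5]
opening: 0.132
tcp [0.524  0.3607 0.0717] toolx 66.96 z [ 0.     0.001 -1.   ] shift [0.5 0.4 1.7] F [-0.9  2.3  1.5] op 0.132 t 23.975
turn az -0.0021042282553125347 q6 -0.7260513903835422
[0.13026582 0.19296554 0.07011112]
```

```bash
python3 -m crank '0 0 0 0 0 0.12;0 0 0 0 0 0.12;0 0 0 0 0 0.12;0 0 0 0 0 0.12;0 0 0 0 0 0.1'; python3 -m crank '0 0 0 0 0 0.08;0 0 0 0 0 0.05;0 0 0 0 0 0.04;0 0 0 0 0 0;0 0 0 0 0 0'
python3 - <<'E'
from h import *
togo((.5245,.361,.07),np.pi/2-1.1);print(readout.get_state()['wrist_torque'])
cv2.imwrite("pics/s12.png",cv2.resize(optics.read_camera("side")[100:240,130:300,::-1],None,fx=4,fy=4,interpolation=cv2.INTER_CUBIC))
E
```

```text
time: 24.6
eef_pos: [0.5244, 0.3614, 0.0717]
tcp_rot: [0.957, 0.289, 0.001, -0.001]
contact_force: [2.1, 3.6, -0.0]
opening: 0.13
time: 25.22
eef_pos: [0.5246, 0.3615, 0.0717]
tcp_rot: [0.978, 0.21, 0.002, -0.001]
contact_force: [1.6, 5.6, -0.5]
opening: 0.13
tcp [0.5246 0.3615 0.0717] toolx 24.23 z [ 0.003  0.002 -1.   ] shift [-0.2  0.4  1.7] F [ 1.6  5.6 -0.5] op 0.13 t 25.225
turn az -0.047984653906033126 q6 0.020726112485797282
[ 0.87233583 -0.0733797   0.95247522]
```

View pics/s12.png

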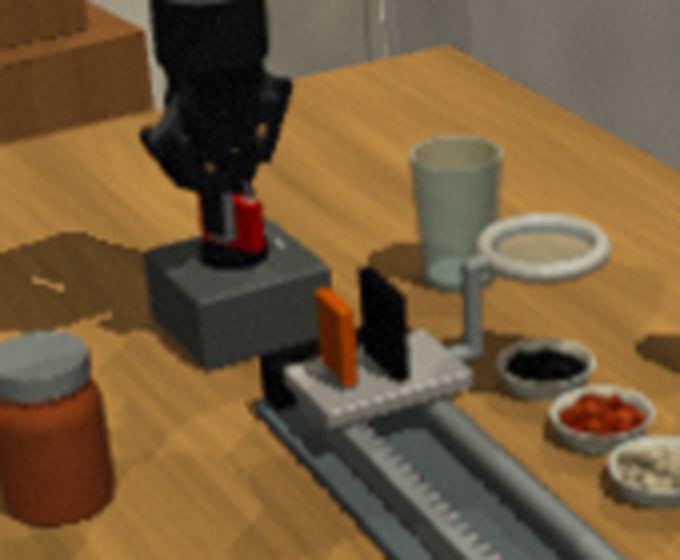

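Wrist torque about z jumped from 0.07 to 0.95 N·m at 1.146 rad of turn – the stop. Release.

```bash
python3 -m crank '0 0 0 0 0 0;0 0 0 0 0 0;0 0 0 0 0 0;0 0 0 0 0 0;0 0 0 0 0 0' 1; python3 -m crank '0 0 0 0 0 0;0 0 -20 0 0 0;0 0 -40 0 0 0;0 0 -40 0 0 0;0 0 -40 0 0 0'; python3 -m crank '-20 -40 0 0 0 0;-20 -40 0 0 0 0;-20 -40 0 0 0 0;0 0 0 0 0 0;0 0 0 0 0 0'
python3 - <<'E'
from h import *
togo((.5245,.357,.07))
for n in ("side","top"):
    cv2.imwrite(f"pics/{n}13.png",optics.read_camera(n)[:,:,::-1])
a=cv2.imread("pics/side13.png"); b=cv2.imread("pics/top13.png")
cv2.imwrite("pics/c13.png",cv2.resize(np.hstack([a[120:400,130:450],b[100:380,100:460]]),None,fx=1.17,fy=1.17,interpolation=cv2.INTER_CUBIC))
cv2.imwrite("pics/k13.png",cv2.resize(np.hstack([a[135:195,160:220],b[185:245,115:175]]),None,fx=6.6,fy=6.6,interpolation=cv2.INTER_CUBIC))
E
```

```text
time: 25.9
eef_pos: [0.5238, 0.3602, 0.0713]
tcp_rot: [0.978, 0.207, -0.0, 0.0]
contact_force: [-0.9, -0.2, 0.5]
opening: 1.001
time: 26.52
eef_pos: [0.524, 0.3605, 0.2145]
tcp_rot: [0.978, 0.208, 0.001, -0.0]
contact_force: [0.6, -0.7, -0.2]
opening: 1.001
time: 27.15
eef_pos: [0.4207, 0.4458, 0.2126]
tcp_rot: [0.978, 0.208, 0.001, -0.0]
contact_force: [0.6, -1.1, -0.6]
opening: 0.999
tcp [0.4207 0.4458 0.2126] toolx 23.98 z [ 0.002  0.001 -1.   ] shift [ 58.5 123.3 142.7] F [ 0.6 -1.1 -0.6] op 0.999 t 27.15
```

View pics/c13.png

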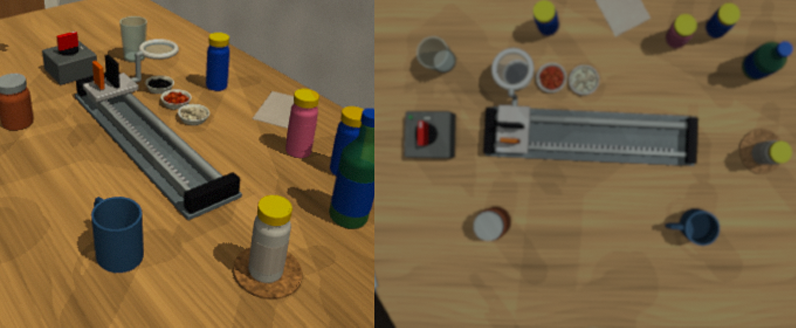

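View pics/k13.png

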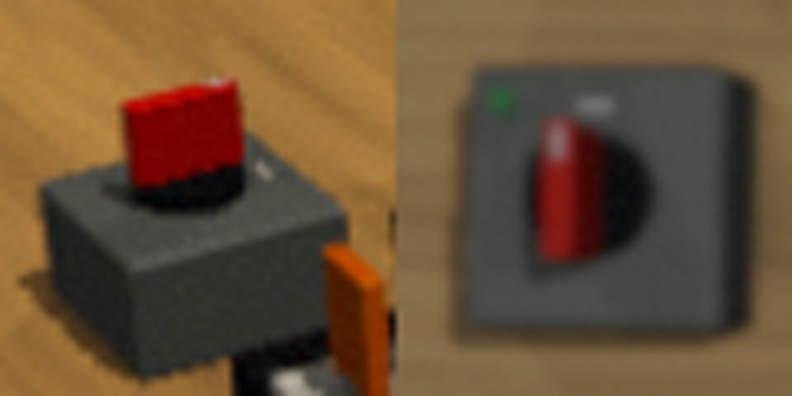

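Knob is back exactly as at the start, the jar stands on the coaster (side (270,240)), and the lens is over the dark dish (top (513,68)). One last numeric check, then hand in.

Run:
```python
from h import *
from plant import ctrl
im=cv2.imread("pics/top13.png"); h=cv2.cvtColor(im,cv2.COLOR_BGR2HSV)
m=cv2.inRange(h[210:260,420:480],(22,120,80),(35,255,255)); y,x=np.nonzero(m)
print("jar axis",back("top",(x.mean()+420,y.mean()+210),.131),"coaster .4965 -.369")
print("tab mid / cheek mid x-gap:",back("top",((508/1.17)-320+100,141/1.17+100),.102),back("top",((510/1.17)-320+100,126/1.17+100),.106))
ctrl.sign_off()
```

```text
jar axis [ 0.4935961  -0.36849714  0.131     ] coaster .4965 -.369
tab mid / cheek mid x-gap: [0.51057837 0.17798409 0.102     ] [0.54075181 0.17394748 0.106     ]
the job is handed in; nothing more can be done
```

I carried out all three steps and handed the job in at about 27 s of the 72 s allowed. Sign-off gives no verdict, so the figures below are my own measurements.

- **Jar:** it stands upright on the cork coaster, released. Its axis is about 3 mm from the coaster centre, against the 28 mm allowed.
- **Magnifier:** I slid it about 324 mm with the tab pinched, to the notch nearest the dark gravel. The lens measures (0.658, 0.172) and the dish (0.661, 0.172), about 3 mm apart against the 18 mm allowed.
- **Lock tab:** it is out. Its gap to the cheek is about 30 mm, the same as at the start.
- **Knob:** it turned about 1.15 rad at the wrist until the torque rose from 0.07 to 0.95 N·m, which I took as the stop. After release it looks the same as in the first picture.
- **Bystanders:** I saw no sign of movement in the final pictures, and the arm is clear of everything.

Two measurements disagreed. The side camera put things up to 9 mm from where the top camera did, for the dish in the first pictures. Even so, its own view of lens and dish, taken just before a last 3 mm nudge, had them about 6 mm apart. The knob also turned out to sit about 3 mm further in +y than I had measured, so I recentred the hand before twisting.

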